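Roll the board holder's jaw to the gauge mark

TASK

Set the board holder for the next board: press a fingertip on the knurled brass wheel and roll it, in as many strokes as needed, until the sliding jaw has closed up to the gauge mark, with the tip of its yellow pointer over the green band of the white rider. Move the jaw only by the wheel, do not push on the jaw or the rider, do not lift or shift the holder, and leave the other things on the bench alone. When done, take the hand away.

Things in the scene. Friction and masses are not known exactly. Their poses are not given: they have to be found in the camera images.
- holder: Board holder, loose on the table, 2 kg: grey base 92 x 252 mm, brass thumbwheel at one end, black fixed jaw at the other, black sliding jaw between them on two rods. Origin on the table under its middle; z up, +y along the holder from the wheel to the fixed jaw, +x away from the rail of the white rider. Apart from the wheel it is nowhere higher than 49 mm.
- wheel: Knurled brass wheel, radius 24 mm, 22 mm wide, with white ribs on its rim. Origin at its centre, 42 mm above the table. Axle level, along holder x; only its top 22 mm stand free of the housing. It turns by friction under a pressing fingertip and stays where it is left. Its top rolled towards the fixed jaw (+y) moves the sliding jaw the same way: 1 mm of rim moves it 1/3 mm. Rolled back, it opens.
- wheel_top (a point): Highest point of the wheel's rim, mid-width, 66 mm above the table; axes as the holder's. The wheel does not yield under a press, and turns with about 1 N at the rim: a light press of 4 to 15 N on its top, kept up while the fingertip moves level along the holder, rolls it without slip. A stroke may run some 18 mm to either side of this point.
- jaw: The black sliding jaw, 56 x 16 mm, its top 47 mm above the table, carrying a yellow pointer blade. Origin at table height under its middle. It moves along holder y only (60 mm of travel). It is to be moved by the wheel, not pushed.
- pointer (a point): Tip of the yellow pointer blade (1.8 mm wide) that reaches from the sliding jaw out over the gauge rail, 35.5 mm above the table.
- rider: The gauge rider: a white block, 18 x 22 mm, top 30 mm above the table, on the rail along the holder's -x side, with a green band 5 mm wide across its middle, the gauge mark. Stiff on its rail; it is to be left where it is set. Origin at table height under its middle.
- mark (a point): Middle of the green band on top of the rider, 30 mm above the table; axes as the holder's. The pointer is on the mark when pointer and mark have the same position along holder y. At the start the mark lies 12 to 36 mm ahead of the pointer, towards the fixed jaw. The pointer passes 4 mm above the rider.
- solder_spool: Bystander: white spool, 54 mm across, 38 mm high. Origin at its underside.
- flux_tin: Bystander: orange and white round tin, 50 mm across, 18 mm high. Origin at its underside.
- tip_case: Bystander: shut yellow-lidded case, 77x105x24 mm. Origin at its underside.
- toroid: Bystander: copper-wound ring, 24 mm across, 11 mm high. Origin at its underside.
- main_board: Bystander: green circuit board, 155x197x17 mm. Origin at its underside.
- tape: Bystander: roll of orange tape, 61 mm across, 12 mm high. Origin at its underside.
- spudger: Bystander: black plastic stick, 152 mm long, 8 mm thick. Origin at its underside.

How it is judged:
By the outcome, as a careful person would: the job done as asked, in the order asked, and still so for the second after the job is handed in, with the robot touching nothing.
It also fails if it takes over 38 s, if anything falls off the work surface, if the arm or the gripper's body presses on something with over 40 N, if the wrist force passes 120 N, or if a joint passes its speed limit or range.

ROBOT

A 6-joint arm with a two-finger parallel gripper is mounted at the origin on a cart in front of the work surface, level with it; the furniture and walls round the work are solid. World frame = base frame: x ahead of the robot, y to its left, z up, the work surface at z = 0. Lengths are in mm, angles in rad, forces in N, time in s.
With the tool pointing down it reaches from about 300 to 875 mm from the base axis. Payload 6.4 kg.
Tool frame: the origin (TCP) lies between the finger pads; the fingertips stand nose_length ahead of it and the grasp point (between the pads) lies 6 mm ahead of it (nose_length is the distance from the TCP to the fingertips, in mm); y points along the fingers, x is the direction in which the jaws open and shut, and the axes are right-handed (so a half turn about y gives the same grasp; the last joint's range is limited). The gripper opens to 85 mm and grips with 20 to 120 N. Pads are 22 mm wide; open, the fingers measure 114 mm over their backs; the gripper's body (76 mm by 85 mm) begins 54 mm behind the grasp point. The pads swing forward as they close: fully open they stand 13 mm farther back than shut.
Start: joints at [-1.389, 0.181, 1.607, -0, 1.354, -0.206], TCP at [217.455, -532.311, 256.288] pointing down, gripper open.
Joint ranges: [-2.99, 2.99], [-0.89, 2.07], [0.3, 2.58], [-1.14, 4.28], [0, 2.63], [-3.12, 3.12]. Speed limits (rad/s): [2.57, 2.57, 3.01, 3.14, 3.14, 3.14].

INTERFACE

Orientations are given as a unit quaternion [x, y, z, w].
In Python, from plant import * gives the robot as it stands.
- The arm moves only by the tool jog_arm, never from a script. Its arguments are lists of equal length, an entry for each row: "offset": the shift along the tool's x, y, z in cm, a list of three; "delta_rot": the turn, a rotation vector about the tool's x, y, z in rad, a list of three; "claw": the finger opening in cm, from 0 to 8.54. A call has 1 to 12 rows; each row shifts and turns the commanded pose from where the row before left it, along the tool's axes as they then stand; what a row does not reach is not made up. A row lasts 1/10 s, in which the tool goes at most 50 mm and 8.59 degrees, less where a joint would pass 70% of its speed; a pose out of reach is approached as far as the arm can. A call is refused whole if a number of a shift passes 5 or a number of a turn 0.15, either way. A call with a gripper value outside its range is refused whole. The fingers move at their own pace and stop on an object; "force" is the grip in N (left out, the last holds). Time passes only in rows, so rows that do not move let the fingers close. It gives the time, the measured TCP pose, the force and the opening at its end, in the units of the state.
- observe(): the state, without advancing time (a new reading comes with each control period).
- get_image(name): name is "side" or "top" or "wrist"; returns (picture, depth): 480x640x3 uint8, red, green, blue; 480x640 float32, mm along the optical axis (not along the pixel's ray), 0 where there is no reading.
- camera_model(name): a dict with "K" (3x3 intrinsics, pixels), "T" (4x4, takes a point from camera to world coordinates). Camera axes: x right, y up, looking along -z (the intrinsics and any distortion apply to the point x, -y, -z); pixel columns grow to the right and rows downward; lengths in mm; the calibration is good to about 2 mm. A picture is of the moment at which its call begins: read the wrist's pose just before it. camera_model takes no time and is no camera call; for the wrist camera it gives the pose at the moment of the call.
- close_job(): hands the job in, once; it reports no verdict.
The state is a dict: "t": time; "qpos": joint angles; "dq": joint speeds; "joint_efforts": joint torques, N m; "eef_pos": TCP position; "tool_rot": TCP orientation; "force": force on the tool from outside, world axes, zero at the start; "ft_torque": the same for the moment, N m; "width": finger opening in mm.
Only numpy, scipy, OpenCV 4.12 (cv2) and the standard library are available. Lean on these libraries where they do the work, as an engineer would, in place of code of your own. Each camera call takes 0.05 s, during which the arm holds its last target.

## Working session

There is one attempt and no reset: what is moved stays moved. The work goes in short steps, Python scripts to look and compute and a tool call to move; the robot and the scene stay as the last step left them, time stands still between calls to the robot, and variables do not carry over. Pictures are saved under pics/ and viewed, and the job is handed in when it is done.

Besides the shell and the picture viewer there is one more tool, called after "Call:" by a JSON object that holds its "name" and its "arguments", one argument or row to a line. jog_arm: Moves the arm, as the interface text tells. Its arguments: {"type":"object","properties":{"offset":{"type":"array"},"delta_rot":{"type":"array"},"claw":{"type":"array"},"force":{"type":"number"}},"required":["offset","delta_rot","claw"]}

```bash
ls; mkdir -p pics; python3 - <<'E'
from plant import *
import cv2, numpy as np
s=observe(); print(s)
for n in ("top","side"):
    im,d=get_image(n); cv2.imwrite(f"pics/{n}0.png",im[:,:,::-1]); np.savez(f"{n}0.npz",im=im,d=d,**{k:np.array(v) for k,v in camera_model(n).items() if k in("K","T")})
    print(n,camera_model(n))
E
```

```text
pics
{'t': 0.0, 'qpos': array([-1.38929990e+00,  1.81531168e-01,  1.60801145e+00, -1.37037453e-05,
        1.35378039e+00, -2.06279610e-01]), 'dq': array([-9.26821500e-06, -7.92540657e-05, -3.55314209e-04,  1.52693974e-03,
        1.69858952e-03, -3.50496566e-04]), 'joint_efforts': array([ 6.50009606e-04, -4.44874263e+01, -3.51335764e+01, -3.36770217e-04,
        8.93878983e-03,  3.33918092e-05]), 'eef_pos': array([ 217.35509478, -531.78969611,  255.38799229]), 'tool_rot': array([-0.58653477,  0.39472307, -0.39386191,  0.587404  ]), 'force': array([0.55952681, 0.51899422, 0.74856466]), 'ft_torque': array([ 0.04904247, -0.00074884, -0.02276863]), 'width': 85.2022762555898}
top {'K': array([[442.72562527,   0.        , 321.44395388],
       [  0.        , 442.72562527, 231.86234337],
       [  0.        ,   0.        ,   1.        ]]), 'T': array([[-1.42496230e-02,  9.88634716e-01, -1.49660771e-01,
         3.93407384e+02],
       [-9.99438881e-01, -1.86202004e-02, -2.78426287e-02,
         2.68315012e+01],
       [-3.03129028e-02,  1.49180047e-01,  9.88345305e-01,
         1.14636857e+03],
       [ 0.00000000e+00,  0.00000000e+00,  0.00000000e+00,
         1.00000000e+00]])}
side {'K': array([[579.11358621,   0.        , 316.97083613],
       [  0.        , 579.11358621, 234.68122764],
       [  0.        ,   0.        ,   1.        ]]), 'T': array([[-8.22980321e-01,  3.96918190e-01, -4.06398010e-01,
         2.49608634e+01],
       [-5.67824614e-01, -5.53759042e-01,  6.09037052e-01,
         8.53542578e+02],
       [ 1.66913112e-02,  7.31988302e-01,  6.81112712e-01,
         9.76072393e+02],
       [ 0.00000000e+00,  0.00000000e+00,  0.00000000e+00,
         1.00000000e+00]])}
```

View pics/top0.png

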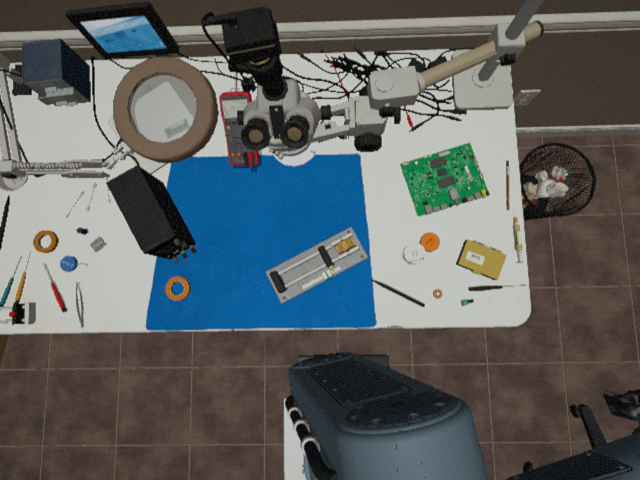

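View pics/side0.png

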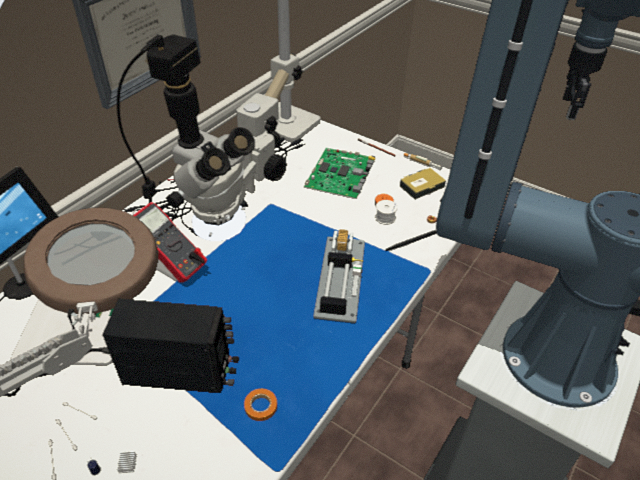

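```bash
cat > h.py <<'E'
import numpy as np, cv2
def load(n): 
    z=np.load(n+".npz"); return z["im"],z["d"],z["K"],z["T"]
def ray(K,T,u,v,z):
    d=np.array([(u-K[0,2])/K[0,0],-(v-K[1,2])/K[1,1],-1.]); d=T[:3,:3]@d; o=T[:3,3]
    return o+d*(z-o[2])/d[2]
def proj(K,T,p):
    c=T[:3,:3].T@(np.asarray(p,float)-T[:3,3]); return np.array([K[0,2]+K[0,0]*c[0]/-c[2],K[1,2]-K[1,1]*c[1]/-c[2]])
E
python3 - <<'E'
from h import *
from scipy.spatial.transform import Rotation as R
print(R.from_quat([-0.58653477,0.39472307,-0.39386191,0.587404]).as_matrix().round(3))
im,d,K,T=load("top0"); c=im[215:310,255:385]; cv2.imwrite("pics/tz.png",cv2.resize(c,None,fx=6,fy=6,interpolation=cv2.INTER_CUBIC)[:,:,::-1])
im,d,K,T=load("side0"); c=im[220:330,300:380]; cv2.imwrite("pics/sz.png",cv2.resize(c,None,fx=5,fy=5,interpolation=cv2.INTER_CUBIC)[:,:,::-1])
E
```

```text
[[ 0.378 -0.     0.926]
 [-0.926  0.002  0.378]
 [-0.002 -1.     0.   ]]
```

View pics/tz.png

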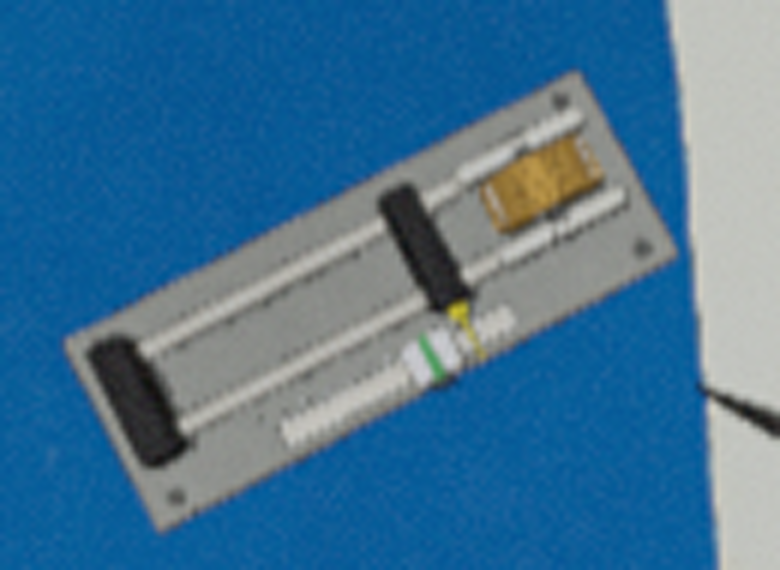

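View pics/sz.png

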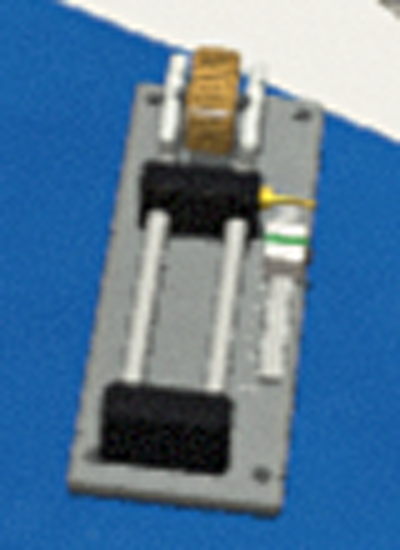

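```bash
python3 - <<'E'
import plant; print([n for n in dir(plant) if not n.startswith('_')])
try: print(plant.nose_length)
except Exception as e: print(e)
from h import *
im,d,K,T=load("top0")
hsv=cv2.cvtColor(im,cv2.COLOR_RGB2HSV)
def ctr(m,z,x0=255,x1=385,y0=215,y1=310):
    mm=np.zeros(m.shape,np.uint8); mm[y0:y1,x0:x1]=m[y0:y1,x0:x1]
    v,u=np.nonzero(mm); print(len(u),u.mean(),v.mean(),ray(K,T,u.mean(),v.mean(),z).round(1), np.median(d[mm>0]))
    return ray(K,T,u.mean(),v.mean(),z)
# corners
for z in (8,12):
  P=[ray(K,T,255+(a+.5)/6-.5,215+(b+.5)/6-.5,z) for a,b in ((65,342),(578,70),(678,250),(160,530))]
  P=np.array(P); print(z,P.round(1)); print([np.linalg.norm(P[i]-P[(i+1)%4]).round(1) for i in range(4)], P.mean(0))
# base depth height, table height
def pt(u,v):
    dd=d[v,u]; dr=np.array([(u-K[0,2])/K[0,0],-(v-K[1,2])/K[1,1],-1.]); return (T[:3,:3]@dr*dd+T[:3,3]).round(1)
for a,b in ((300,300),(520,100),(600,150+70),(545,180),(425,240),(300,50),(100,50),(135,400)):
    print((a,b),pt(255+a//6,215+b//6))
yel=(hsv[...,0]>24)&(hsv[...,0]<34)&(hsv[...,1]>150)&(hsv[...,2]>150)
grn=(hsv[...,0]>45)&(hsv[...,0]<85)&(hsv[...,1]>100)
brs=(hsv[...,0]>12)&(hsv[...,0]<24)&(hsv[...,1]>100)
for n,m,z in(("yel",yel,35.5),("grn",grn,30),("brs",brs,60)): print(n); ctr(m,z)
# tall things
import itertools
v,u=np.mgrid[0:480,0:640]; dr=np.stack([(u-K[0,2])/K[0,0],-(v-K[1,2])/K[1,1],-np.ones_like(u)],-1)@T[:3,:3].T
W=dr*d[...,None]+T[:3,3]; np.save("W.npy",W)
m=(W[...,2]>150)&(d>0)&(W[...,0]>250)
for y in range(-400,200,50):
    s=m&(W[...,1]>y)&(W[...,1]<y+50); print(y, W[s][:,0].min() if s.any() else None, W[s][:,2].max() if s.any() else None)
E
```

```text
['Unreachable', 'camera_model', 'close_job', 'get_image', 'nose_length', 'observe']
25.0
8 [[465.  204.8   8. ]
 [579.1 -18.    8. ]
 [500.1 -58.9   8. ]
 [384.7 163.9   8. ]]
[np.float64(250.3), np.float64(88.9), np.float64(250.9), np.float64(90.1)] [482.23526786  72.94959186   8.        ]
12 [[464.8 204.2  12. ]
 [578.5 -17.8  12. ]
 [499.7 -58.6  12. ]
 [384.7 163.4  12. ]]
[np.float64(249.4), np.float64(88.6), np.float64(250.0), np.float64(89.8)] [481.92314441  72.78754209  12.        ]
(300, 300) [479.9 102.2  13. ]
(520, 100) [567.2   8.    7.3]
(600, 220) [513.7 -26.7  13.2]
(545, 180) [ 5.234e+02 -1.000e-01  6.500e+01]
(425, 240) [501.3  49.7  48.2]
(300, 50) [590.9 101.9   3. ]
(100, 50) [5.931e+02 1.918e+02 4.000e-01]
(135, 400) [438.8 169.8  46.5]
yel
7 331.14285714285717 266.7142857142857 [472.8  35.1  35.5] 1104.545
grn
6 326.5 274.5 [453.8  47.1  30. ] 1110.3086
brs
161 344.4782608695652 245.06211180124222 [523.9   1.   60. ] 1088.59
-400 923.6886142315806 350.86173076126386
-350 920.1307325063134 219.92558891030478
-300 895.183584554454 210.82267425317013
-250 870.4668178964189 216.05832660910312
-200 829.3997211411431 237.52844398124
-150 798.3139651961422 241.40679928160955
-100 250.7935151832021 802.4885180260972
-50 261.1379737222768 805.9115710880593
0 250.0201951919182 798.195974975348
50 250.01414131675176 652.321966495542
100 250.27012963868813 500.6842077599571
150 699.178245537651 523.4511500390778
```

```bash
python3 - <<'E'
from h import *
W=np.load("W.npy"); m=(W[...,2]>120)&(W[...,0]>380)
for y in range(-150,300,50):
    s=m&(W[...,1]>y)&(W[...,1]<y+50); print(y, W[s][:,0].min().round() if s.any() else None, W[s][:,2].max() if s.any() else None)
E
```

```text
-150 798.0 241.40679928160955
-100 752.0 243.93376290654453
-50 753.0 192.65684667655978
0 393.0 1146.3685687194438
50 699.0 320.2302147393517
100 701.0 500.6842077599571
150 699.0 523.4511500390778
200 704.0 522.0741802032896
250 856.0 442.6926240576445
```

Call:
{"name": "jog_arm", "arguments": {
  "offset": [
    [-2.4,0,2.9],
    [-2.4,0,2.9],
    [-2.4,0,2.9],
    [-2.4,0,2.9],
    [-2.4,0,2.9],
    [-2.4,0,2.9],
    [-2.4,0,2.9],
    [-2.4,0,2.9]
  ],
  "delta_rot": [
    [0,0,0],
    [0,0,0],
    [0,0,0],
    [0,0,0],
    [0,0,0],
    [0,0,0],
    [0,0,0],
    [0,0,0]
  ],
  "claw": [0,0,0,0,0,0,0,0],
  "force": 30
}}

```text
t: 0.9
eef_pos: [359.9, -265.2, 256.0]
tool_rot: [-0.587, 0.395, -0.394, 0.587]
force: [0.3, 0.2, 0.1]
width: -0.3
```

Call:
{"name": "jog_arm", "arguments": {
  "offset": [
    [-2.7,0,3.3],
    [-2.7,0,3.3],
    [-2.7,0,3.3],
    [-2.7,0,3.3],
    [-2.7,0,3.3],
    [-2.7,0,3.3],
    [-2.7,0,3.3],
    [0,0,0]
  ],
  "delta_rot": [
    [0,0,0],
    [0,0,0],
    [0,0,0],
    [0,-0.045,0],
    [0,-0.044,0],
    [0,0,0],
    [0,0,0],
    [0,0,0]
  ],
  "claw": [0,0,0,0,0,0,0,0]
}}

```text
t: 1.7
eef_pos: [494.2, 4.0, 256.0]
tool_rot: [-0.604, 0.367, -0.366, 0.605]
force: [-0.6, -1.4, -1.7]
width: 0.2
```

```bash
cat > look.py <<'E'
import sys
from plant import *
import cv2, numpy as np
tag=sys.argv[1]
for n in sys.argv[2:]:
    cm=camera_model(n); im,d=get_image(n); cv2.imwrite(f"pics/{n}{tag}.png",im[:,:,::-1]); np.savez(f"{n}{tag}.npz",im=im,d=d,K=cm["K"],T=cm["T"])
    print(n,{k:v for k,v in cm.items() if k not in "KT"}, cm["T"][:3,3].round(1) if n=="wrist" else "")
s=observe(); print({k:np.round(s[k],3) for k in("t","qpos","eef_pos","tool_rot","force","width")})
E
python3 look.py 1 wrist top
```

```text
wrist {} [565.4  41.9 373.8]
top {} 
{'t': np.float64(1.8), 'qpos': array([-0.24 , -0.004,  1.807, -0.   ,  1.339,  0.852]), 'eef_pos': array([493.245,   0.669, 255.788]), 'tool_rot': array([ 0.605, -0.367,  0.367, -0.604]), 'force': array([ 0.269,  0.195, -0.814]), 'width': np.float64(-0.162)}
```

View pics/wrist1.png

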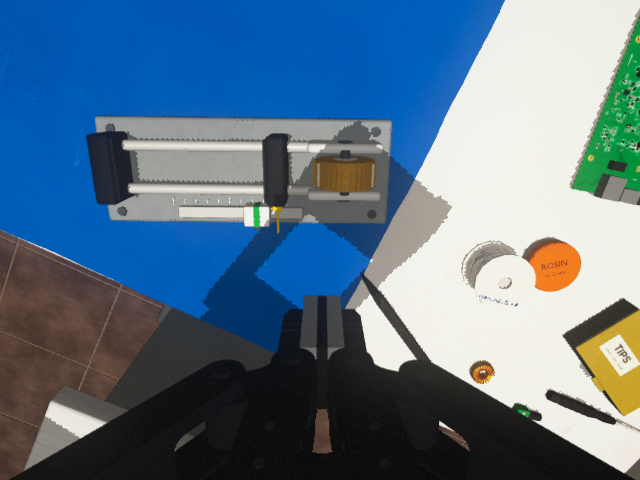

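View pics/top1.png

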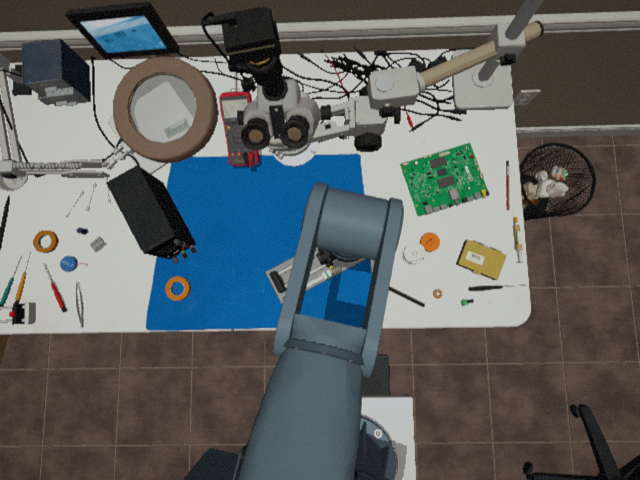

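```bash
cat > meas.py <<'E'
import sys
from h import *
im,d,K,T=load("wrist"+sys.argv[1])
hsv=cv2.cvtColor(im,cv2.COLOR_RGB2HSV)
H,S,V=[hsv[...,i].astype(int) for i in range(3)]
x0,x1,y0,y1=[int(a) for a in sys.argv[2].split(",")]
box=np.zeros(H.shape,bool); box[y0:y1,x0:x1]=1
th=np.radians(117.3); yh=np.array([np.cos(th),np.sin(th),0]); xh=np.array([np.sin(th),-np.cos(th),0])
yel=(H>22)&(H<34)&(S>140)&(V>110)&box
grn=(H>45)&(H<85)&(S>100)&(V>60)&box
for n,m,z in(("yel",yel,35.5),("grn",grn,30)):
    v,u=np.nonzero(m); P=np.array([ray(K,T,a,b,z) for a,b in zip(u,v)])
    print(n,len(u),u.mean().round(1),u.min(),u.max(),v.min(),v.max(),P.mean(0).round(1),"xh,yh",(P@xh).mean().round(1),(P@yh).mean().round(2), "xh range",(P@xh).min().round(1),(P@xh).max().round(1))
    if n=="yel":
        q=P@xh; k=q<q.min()+6; py=(P@yh)[k].mean(); print(" tip yh",py.round(2),k.sum())
    else: my=(P@yh).mean()
print("gap mark-pointer",(my-py).round(2))
E
python3 meas.py 1 230,300,195,240
python3 - <<'E'
from h import *
im,d,K,T=load("wrist1"); c=im[100:240,80:400]; cv2.imwrite("pics/wz1.png",cv2.resize(c,None,fx=2.5,fy=2.5,interpolation=cv2.INTER_CUBIC)[:,:,::-1])
th=np.radians(117.3); yh=np.array([np.cos(th),np.sin(th),0]); xh=np.array([np.sin(th),-np.cos(th),0])
hsv=cv2.cvtColor(im,cv2.COLOR_RGB2HSV)
m=(hsv[...,0]>8)&(hsv[...,0]<24)&(hsv[...,1]>90); mm=np.zeros_like(m); mm[145:200,305:385]=m[145:200,305:385]
v,u=np.nonzero(mm); print("brass",u.min(),u.max(),v.min(),v.max(), np.percentile(u,[2,98]),np.percentile(v,[2,98]))
dr=np.stack([(u-K[0,2])/K[0,0],-(v-K[1,2])/K[1,1],-np.ones(len(u))],-1)@T[:3,:3].T; P=dr*d[v,u][:,None]+T[:3,3]
top=P[:,2]>63; print("zmax",np.percentile(P[:,2],[50,95,99]),"top centroid",P[top].mean(0), top.sum(), (P[top]@xh).min(),(P[top]@xh).max(),(P[top]@yh).min(),(P[top]@yh).max())
for uv in((95,117),(391,120),(387,222),(108,218)):
    p=ray(K,T,*uv,12); print(uv,p.round(1))
a,b,c2,e=[ray(K,T,*uv,12) for uv in((97,117),(391,121),(386,222),(109,222))]
for q in (a-b,e-c2): print(np.degrees(np.arctan2(q[1],q[0])),np.linalg.norm(q))
E
```

```text
yel 36 276.4 272 281 206 232 [467.6  34.9  35.5] xh,yh 431.5 -183.49 xh range 412.8 435.7
 tip yh -184.39 3
grn 129 256.2 253 260 203 227 [454.7  48.5  30. ] xh,yh 426.3 -165.45 xh range 415.5 436.8
gap mark-pointer 18.95
brass 314 376 155 192 [315. 374.] [157. 190.]
zmax [63.07719956 66.93166968 67.80692561] top centroid [524.14751902   1.40254378  67.20901688] 949 454.76973878040786 521.629369849062 -252.69471827992234 -222.0580841872077
(95, 117) [463.7 204.4  12. ]
(391, 120) [576.4 -16.8  12. ]
(387, 222) [497.8 -59.   12. ]
(108, 218) [384.2 166.5  12. ]
116.81115029852066 246.65189320348338
117.6020146628095 251.2627539953426
```

View pics/wz1.png

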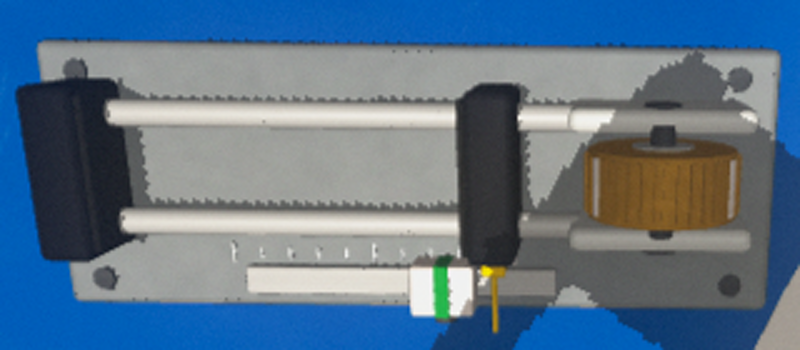

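Call:
{"name": "jog_arm", "arguments": {
  "offset": [
    [0.6,2.5,0.7],
    [0.6,3.5,0.7],
    [0.6,3.5,0.7],
    [0.57,3.0,0.65],
    [0,1.5,0],
    [0,0.8,0],
    [0,0,0],
    [0,0,0]
  ],
  "delta_rot": [
    [0,0,0],
    [0,0,0],
    [0,0,0],
    [0,0,0],
    [0,0,0],
    [0,0,0],
    [0,0,0],
    [0,0,0]
  ],
  "claw": [0,0,0,0,0,0,0,0]
}}

```text
t: 2.6
eef_pos: [529.1, -9.5, 109.1]
tool_rot: [-0.604, 0.368, -0.368, 0.604]
force: [0.3, -0.1, -0.1]
width: -0.3
```

```bash
python3 look.py 2 wrist side
```

```text
wrist {} [600.4  28.2 227. ]
side {} 
{'t': np.float64(2.7), 'qpos': array([-0.242,  0.264,  1.835, -0.   ,  1.041,  0.853]), 'eef_pos': array([529.58 ,  -9.221, 109.677]), 'tool_rot': array([-0.604,  0.367, -0.369,  0.604]), 'force': array([-0.637,  0.278,  0.298]), 'width': np.float64(0.123)}
```

View pics/wrist2.png

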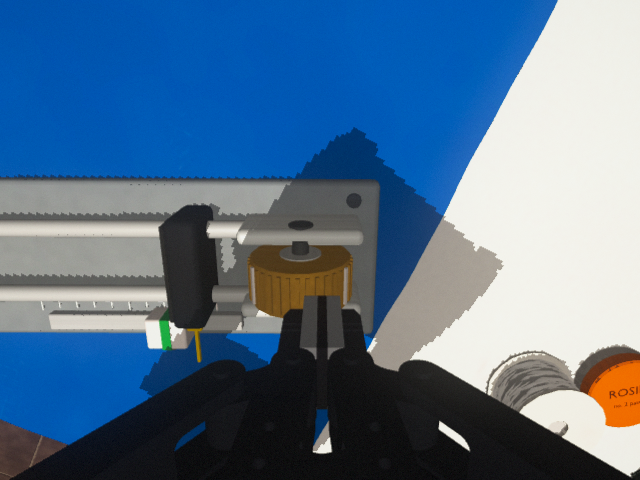

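View pics/side2.png

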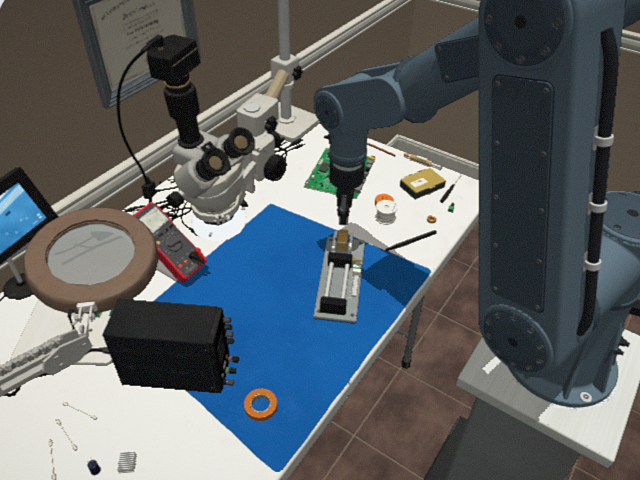

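```bash
python3 meas.py 2 130,240,300,380
python3 - <<'E'
from h import *
im,d,K,T=load("wrist2")
th=np.radians(117.3); yh=np.array([np.cos(th),np.sin(th),0]); xh=np.array([np.sin(th),-np.cos(th),0])
hsv=cv2.cvtColor(im,cv2.COLOR_RGB2HSV)
m=(hsv[...,0]>8)&(hsv[...,0]<24)&(hsv[...,1]>90); mm=np.zeros_like(m); mm[240:296,240:362]=m[240:296,240:362]
v,u=np.nonzero(mm)
dr=np.stack([(u-K[0,2])/K[0,0],-(v-K[1,2])/K[1,1],-np.ones(len(u))],-1)@T[:3,:3].T; P=dr*d[v,u][:,None]+T[:3,3]
top=P[:,2]>60; q=P[top]; print(np.percentile(q[:,2],[50,99]), np.percentile(q@xh,[2,98]),np.percentile(q@yh,[2,98]))
# per wheel axis fit z circle : centre yh by LSQ
y=q@yh; A=np.c_[y,np.ones(len(y))]; s=np.linalg.lstsq(A,y**2+q[:,2]**2-2*42*q[:,2]+0,rcond=None)[0]; print("axle yh",s[0]/2)
p=np.array([529.4,-9.3,0]); print("tcp xh,yh",p@xh,p@yh)
# edges of base
for uv in((20,179),(375,180),(377,330),(20,332)):
    print(ray(K,T,*uv,12).round(1))
a,b=ray(K,T,20,179,12),ray(K,T,375,180,12); q=a-b; print(np.degrees(np.arctan2(q[1],q[0])))
tips=ray(K,T,322,297,84); print("fingertip far edge",tips, tips@xh,tips@yh)
E
```

```text
yel 105 196.6 188 201 328 361 [461.4  31.2  35.5] xh,yh 424.3 -183.85 xh range 412.2 432.4
 tip yh -183.87 25
grn 319 165.0 159 171 310 349 [455.1  48.8  30. ] xh,yh 426.8 -165.42 xh range 416.1 440.0
gap mark-pointer 18.45
[64.31990519 67.90500666] [465.29864719 476.92899211] [-255.46492153 -223.90214388]
axle yh -250.93973698680605
tcp xh,yh 466.16852211082573 -251.07321440768737
[492.9 149.8  12. ]
[577.  -14.9  12. ]
[500.  -59.8  12. ]
[402.7 126.6  12. ]
117.03800699316815
fingertip far edge [536.49824578  -4.66762349  84.        ] 474.60078305778126 -250.212412079078
```

Call:
{"name": "jog_arm", "arguments": {
  "offset": [
    [0,0.8,0],
    [0,0.5,0],
    [0,0.3,0],
    [0,0.1,0],
    [0,0,0]
  ],
  "delta_rot": [
    [0,0,0],
    [0,0,0],
    [0,0,0],
    [0,0,0],
    [0,0,0]
  ],
  "claw": [0,0,0,0,0]
}}

```text
t: 3.2
eef_pos: [528.7, -8.7, 91.1]
tool_rot: [0.604, -0.368, 0.368, -0.604]
force: [0.6, 0.1, -0.1]
width: -0.0
```

Call:
{"name": "jog_arm", "arguments": {
  "offset": [
    [0,0.05,0],
    [0,0.05,0],
    [0,0,0]
  ],
  "delta_rot": [
    [0,0,0],
    [0,0,0],
    [0,0,0]
  ],
  "claw": [0,0,0]
}}

```text
t: 3.5
eef_pos: [529.1, -8.9, 90.7]
tool_rot: [-0.604, 0.368, -0.368, 0.604]
force: [-0.9, -0.5, 3.6]
width: 0.2
```

Call:
{"name": "jog_arm", "arguments": {
  "offset": [
    [0,0.03,0],
    [0,0,0]
  ],
  "delta_rot": [
    [0,0,0],
    [0,0,0]
  ],
  "claw": [0,0]
}}

```text
t: 3.7
eef_pos: [529.2, -9.0, 90.6]
tool_rot: [-0.604, 0.367, -0.368, 0.604]
force: [-1.8, -0.5, 5.8]
width: -0.2
```

Call:
{"name": "jog_arm", "arguments": {
  "offset": [
    [-0.2,0,0],
    [-0.2,0,0],
    [-0.2,0,0],
    [0,0,0]
  ],
  "delta_rot": [
    [0,0,0],
    [0,0,0],
    [0,0,0],
    [0,0,0]
  ],
  "claw": [0,0,0,0]
}}

```text
t: 4.1
eef_pos: [526.5, -3.7, 90.8]
tool_rot: [0.604, -0.367, 0.368, -0.604]
force: [-2.3, -1.7, 7.9]
width: -0.1
```

Call:
{"name": "jog_arm", "arguments": {
  "offset": [
    [-0.25,0,0],
    [-0.25,0,0],
    [-0.25,0,0],
    [-0.25,0,0],
    [-0.25,0,0],
    [0,0,0]
  ],
  "delta_rot": [
    [0,0,0],
    [0,0,0],
    [0,0,0],
    [0,0,0],
    [0,0,0],
    [0,0,0]
  ],
  "claw": [0,0,0,0,0,0]
}}

```text
t: 4.7
eef_pos: [520.7, 7.7, 90.6]
tool_rot: [-0.604, 0.367, -0.368, 0.604]
force: [-1.9, 0.5, 6.3]
width: -0.0
```

```bash
python3 look.py 3 wrist
```

```text
wrist {} [591.9  45.5 208.5]
{'t': np.float64(4.75), 'qpos': array([-0.213,  0.278,  1.864,  0.   ,  0.998,  0.88 ]), 'eef_pos': array([520.659,   7.746,  90.609]), 'tool_rot': array([-0.604,  0.367, -0.368,  0.604]), 'force': array([-1.822,  0.226,  5.759]), 'width': np.float64(-0.071)}
```

View pics/wrist3.png

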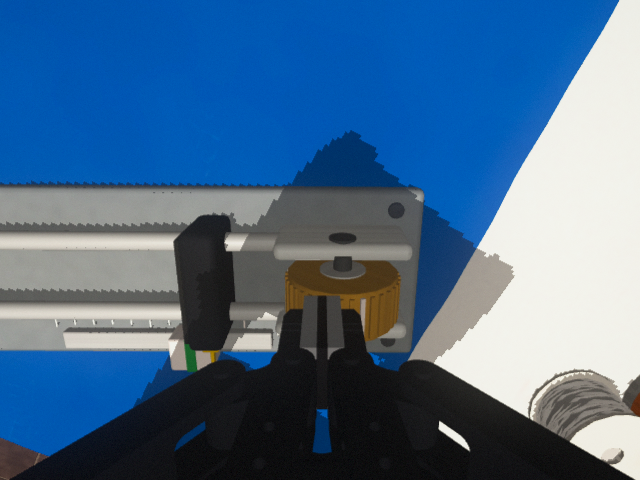

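Call:
{"name": "jog_arm", "arguments": {
  "offset": [
    [0,-0.4,0],
    [0,-0.4,0],
    [0.9,0,0],
    [1.0,0,0],
    [0,0,0],
    [0,0.4,0],
    [0,0.3,0],
    [0,0.1,0],
    [0,0,0]
  ],
  "delta_rot": [
    [0,0,0],
    [0,0,0],
    [0,0,0],
    [0,0,0],
    [0,0,0],
    [0,0,0],
    [0,0,0],
    [0,0,0],
    [0,0,0]
  ],
  "claw": [0,0,0,0,0,0,0,0,0]
}}

```text
t: 5.65
eef_pos: [529.1, -9.6, 90.4]
tool_rot: [0.604, -0.367, 0.368, -0.604]
force: [-2.5, -2.1, 6.4]
width: 0.4
```

Call:
{"name": "jog_arm", "arguments": {
  "offset": [
    [-0.2,0,0],
    [-0.25,0,0],
    [-0.25,0,0],
    [-0.25,0,0],
    [-0.25,0,0],
    [-0.25,0,0],
    [-0.25,0,0],
    [-0.25,0,0],
    [-0.2,0,0],
    [0,0,0]
  ],
  "delta_rot": [
    [0,0,0],
    [0,0,0],
    [0,0,0],
    [0,0,0],
    [0,0,0],
    [0,0,0],
    [0,0,0],
    [0,0,0],
    [0,0,0],
    [0,0,0]
  ],
  "claw": [0,0,0,0,0,0,0,0,0,0]
}}

```text
t: 6.65
eef_pos: [519.0, 10.2, 90.1]
tool_rot: [-0.604, 0.368, -0.368, 0.604]
force: [-1.1, 0.1, 5.7]
width: -0.5
```

Call:
{"name": "jog_arm", "arguments": {
  "offset": [
    [0,-0.4,0],
    [0,-1.5,0],
    [0.8,-3.0,-0.8],
    [1.0,-3.0,-1.2],
    [0.3,-3.0,-1.2],
    [0,-2.0,0],
    [0,0,0],
    [0,0,0]
  ],
  "delta_rot": [
    [0,0,0],
    [0,0,0],
    [0,0,0],
    [0,0,0],
    [0,0,0],
    [0,0,0],
    [0,0,0],
    [0,0,0]
  ],
  "claw": [0,0,0,0,0,0,0,0]
}}

```text
t: 7.45
eef_pos: [500.3, -23.4, 218.7]
tool_rot: [-0.604, 0.368, -0.368, 0.604]
force: [0.6, -0.5, -0.6]
width: -0.1
```

```bash
python3 look.py 4 wrist
```

```text
wrist {} [571.6  14.3 336.5]
{'t': np.float64(7.5), 'qpos': array([-0.284,  0.053,  1.83 ,  0.   ,  1.261,  0.81 ]), 'eef_pos': array([499.778, -23.174, 217.837]), 'tool_rot': array([ 0.604, -0.368,  0.367, -0.604]), 'force': array([0.002, 0.323, 0.019]), 'width': np.float64(0.042)}
```

View pics/wrist4.png

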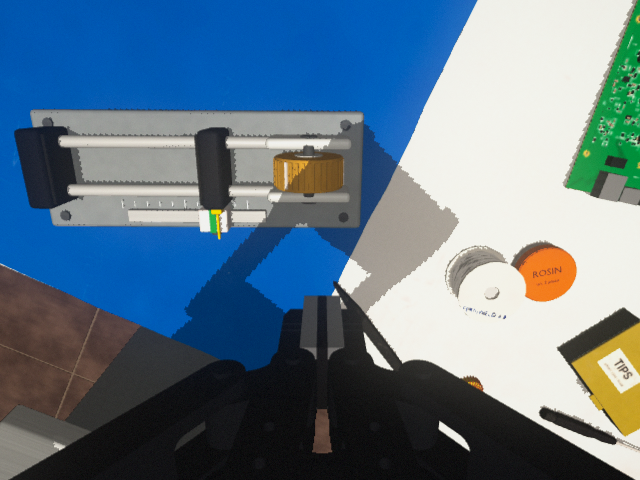

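```bash
python3 meas.py 4 190,245,200,245
python3 - <<'E'
from h import *
im,d,K,T=load("wrist4"); c=im[190:250,170:270]; cv2.imwrite("pics/wz4.png",cv2.resize(c,None,fx=8,fy=8,interpolation=cv2.INTER_NEAREST)[:,:,::-1])
E
```

```text
yel 119 216.9 211 221 209 238 [457.9  44.8  35.5] xh,yh 427.4 -170.16 xh range 413.0 435.8
 tip yh -170.36 21
grn 125 212.5 209 216 210 232 [452.2  47.6  30. ] xh,yh 423.7 -165.11 xh range 416.0 433.6
gap mark-pointer 5.25
```

View pics/wz4.png

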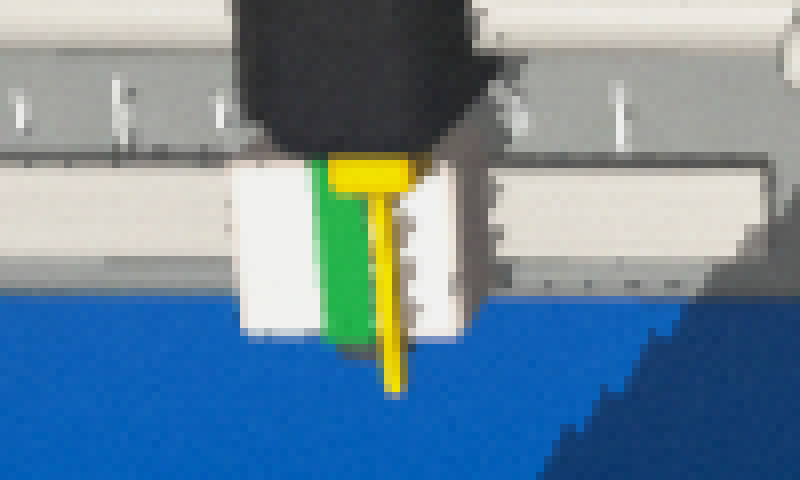

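Call:
{"name": "jog_arm", "arguments": {
  "offset": [
    [-0.1,3.0,1.1],
    [-0.1,3.0,1.1],
    [-0.1,3.0,1.0],
    [0,2.5,0],
    [0,0.7,0],
    [0,0,0],
    [0,0.4,0],
    [0,0.2,0],
    [0,0.1,0],
    [0,0,0]
  ],
  "delta_rot": [
    [0,0,0],
    [0,0,0],
    [0,0,0],
    [0,0,0],
    [0,0,0],
    [0,0,0],
    [0,0,0],
    [0,0,0],
    [0,0,0],
    [0,0,0]
  ],
  "claw": [0,0,0,0,0,0,0,0,0,0]
}}

```text
t: 8.5
eef_pos: [528.0, -6.3, 91.0]
tool_rot: [-0.604, 0.367, -0.368, 0.604]
force: [-0.9, -0.1, 2.4]
width: 0.0
```

Call:
{"name": "jog_arm", "arguments": {
  "offset": [
    [0,0.05,0],
    [0,0,0]
  ],
  "delta_rot": [
    [0,0,0],
    [0,0,0]
  ],
  "claw": [0,0]
}}

```text
t: 8.7
eef_pos: [528.2, -6.4, 90.8]
tool_rot: [-0.604, 0.367, -0.368, 0.604]
force: [-1.7, -0.9, 6.9]
width: -0.2
```

Call:
{"name": "jog_arm", "arguments": {
  "offset": [
    [-0.2,0,0],
    [-0.25,0,0],
    [-0.25,0,0],
    [-0.25,0,0],
    [-0.25,0,0],
    [-0.2,0,0],
    [-0.1,0,0],
    [0,0,0],
    [0,0,0]
  ],
  "delta_rot": [
    [0,0,0],
    [0,0,0],
    [0,0,0],
    [0,0,0],
    [0,0,0],
    [0,0,0],
    [0,0,0],
    [0,0,0],
    [0,0,0]
  ],
  "claw": [0,0,0,0,0,0,0,0,0]
}}

```text
t: 9.6
eef_pos: [521.4, 6.9, 90.7]
tool_rot: [-0.604, 0.367, -0.369, 0.604]
force: [-1.9, -0.1, 6.7]
width: -0.1
```

Call:
{"name": "jog_arm", "arguments": {
  "offset": [
    [0,-0.4,0],
    [0,-1.5,0],
    [-1.0,-3.0,-1.2],
    [-2.0,-3.0,-2.0],
    [-2.0,-2.0,-2.0],
    [-2.0,-2.0,-2.0],
    [0,0,0],
    [0,0,0]
  ],
  "delta_rot": [
    [0,0,0],
    [0,0,0],
    [0,0,0],
    [0,0,0],
    [0,0,0],
    [0,0,0],
    [0,0,0],
    [0,0,0]
  ],
  "claw": [0,0,0,0,0,0,0,0]
}}

```text
t: 10.4
eef_pos: [424.7, 36.4, 209.3]
tool_rot: [-0.604, 0.367, -0.369, 0.604]
force: [0.3, -0.4, -0.3]
width: 0.1
```

```bash
python3 look.py 5 wrist side
```

```text
wrist {} [495.8  74.2 327.2]
side {} 
{'t': np.float64(10.5), 'qpos': array([-0.195, -0.114,  2.013, -0.   ,  1.243,  0.899]), 'eef_pos': array([424.722,  36.192, 208.179]), 'tool_rot': array([ 0.604, -0.368,  0.368, -0.604]), 'force': array([-0.126, -0.333, -0.496]), 'width': np.float64(0.024)}
```

View pics/wrist5.png

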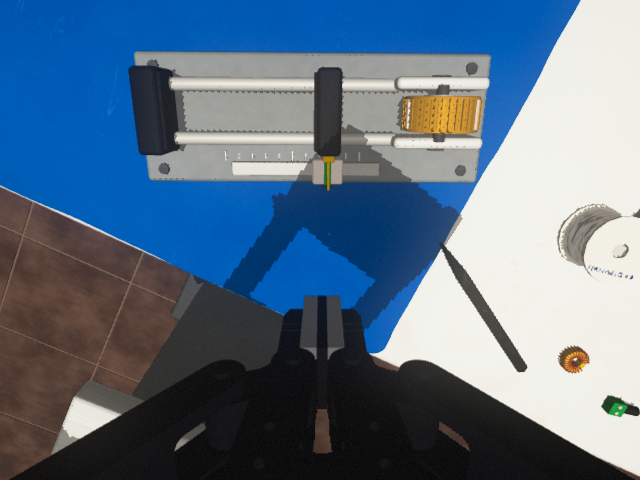

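```bash
python3 meas.py 5 300,360,150,200
python3 - <<'E'
from h import *
im,d,K,T=load("wrist5"); c=im[145:205,280:380]; cv2.imwrite("pics/wz5.png",cv2.resize(c,None,fx=8,fy=8,interpolation=cv2.INTER_NEAREST)[:,:,::-1])
th=np.radians(117.3); yh=np.array([np.cos(th),np.sin(th),0])
for u,v,z in((314,178,30),(340,178,30)): print((ray(K,T,u,v,z)@yh).round(2))
a,b=ray(K,T,138,52,12),ray(K,T,490,55,12); print(a,b)
E
```

```text
yel 110 328.2 324 333 156 189 [457.3  49.2  35.5] xh,yh 429.0 -166.07 xh range 413.5 436.8
 tip yh -165.77 12
grn 76 326.6 324 330 163 184 [451.6  47.4  30. ] xh,yh 423.1 -165.06 xh range 416.0 431.2
gap mark-pointer 0.71
-156.0
-174.71
[464.7270814  202.08594339  12.        ] [575.54169029 -17.10913252  12.        ]
```

View pics/wz5.png

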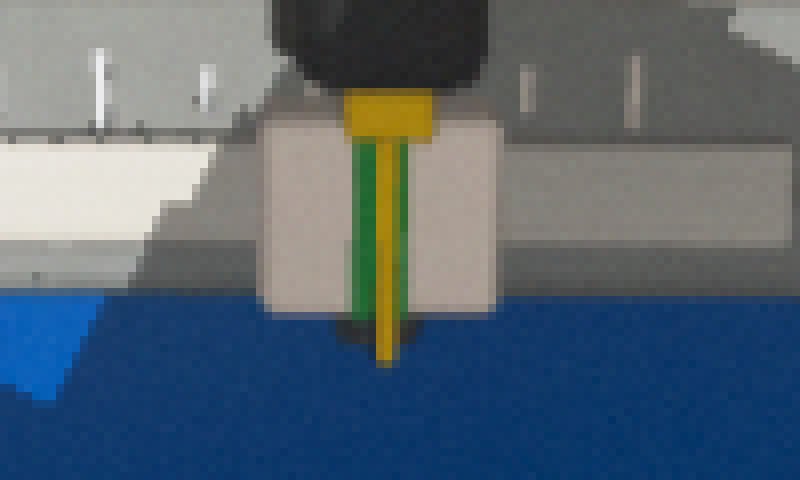

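Call:
{"name": "jog_arm", "arguments": {
  "offset": [
    [0,-2,-1.0],
    [0,-3,-1.0],
    [0,-3,0],
    [0,-2,0],
    [0,0,0],
    [0,0,0]
  ],
  "delta_rot": [
    [0,0,0],
    [0,0,0],
    [0,0,0],
    [0,0,0],
    [0,0,0],
    [0,0,0]
  ],
  "claw": [0,0,0,0,0,0]
}}

```text
t: 11.1
eef_pos: [406.9, 27.0, 307.5]
tool_rot: [0.604, -0.368, 0.367, -0.604]
force: [-0.2, 0.0, -1.1]
width: 0.1
```

```bash
python3 look.py 6 wrist side; python3 meas.py 6 280,380,120,240; python3 - <<'E'
from h import *
im,d,K,T=load("side6"); c=im[220:330,300:380]; c0=load("side0")[0][220:330,300:380]
o=np.hstack([cv2.resize(x,None,fx=5,fy=5,interpolation=cv2.INTER_CUBIC) for x in(c0,c)]); cv2.imwrite("pics/cmp6.png",o[:,:,::-1])
E
```

```text
wrist {} [478.4  64.6 425.2]
side {} 
{'t': np.float64(11.2), 'qpos': array([-0.227, -0.26 ,  1.931,  0.   ,  1.474,  0.868]), 'eef_pos': array([406.138,  27.243, 306.599]), 'tool_rot': array([ 0.604, -0.369,  0.367, -0.604]), 'force': array([-0.255, -0.269,  0.123]), 'width': np.float64(-0.126)}
yel 78 326.8 323 331 120 145 [455.9  48.7  35.5] xh,yh 427.5 -165.78 xh range 413.1 435.3
 tip yh -165.5 13
grn 37 324.6 324 328 124 141 [451.7  48.8  30. ] xh,yh 423.8 -163.81 xh range 416.2 431.5
gap mark-pointer 1.7
```

View pics/cmp6.png

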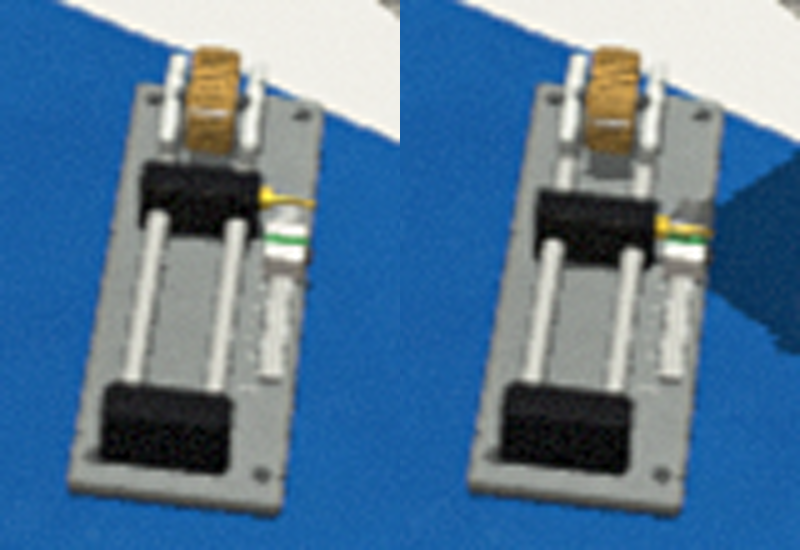

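View pics/wrist6.png

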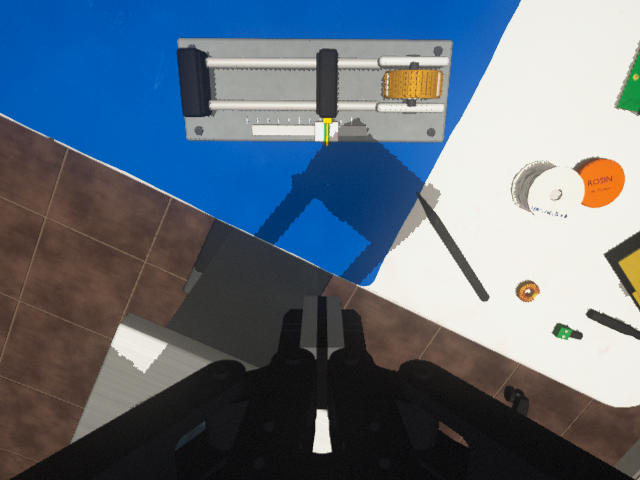

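```bash
python3 -c "
from plant import *
print(close_job())"
```

```text
the job is handed in; nothing more can be done
None
```

The jaw is closed up to the gauge mark, with the tip of the yellow pointer over the green band. I handed the job in at about 11.2 s on the robot's clock.

- **How it was done:** I pressed the closed fingertips on the wheel with about 6–8 N and rolled it towards the fixed jaw in three level strokes of about 18.5, 22 and 15 mm. I lifted the fingers clear between strokes. The measured gap went from 18.5 mm to about 5 mm, then to about 0.5 mm.
- **Pointer check:** The near-overhead wrist view shows the pointer with green on both sides of it. It sits about 0.1–0.6 mm short of the band's middle, and the band reaches 2.5 mm either side.
- **Reading that disagreed:** My automatic gap measurement on the last picture gave 1.7 mm. I put this down to the pointer hiding part of the green in that view. Measured against the mark position from the first views, the gap is about 0.1–0.4 mm.
- **Rest of the scene:** Side views before and after show the holder in the same place. The spool, flux tin, toroid and black stick looked undisturbed in the last wrist picture. I did not measure the positions of the other bystanders.
- **Hand:** The hand ended above the bench with the fingertips about 280 mm up, touching nothing, and the force reading was about zero.

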